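# Clock movement pickup test

## Robot

A 7-joint arm with a two-finger parallel gripper is mounted at the origin on the work surface. World frame = base frame: x ahead of the robot, y to its left, z up, the work surface at z = 0. Lengths are in m, angles in rad, forces in N, time in s.
With the tool pointing down it reaches from about 0.425 to 0.925 m from the base axis. Payload 6.8 kg.
Tool frame: the origin (TCP) lies midway between the tips of the shut fingers; the grasp point (between the pads) lies r.grip_point_offset behind it (r.grip_point_offset is the distance from the TCP to the grasp point, in m); z points along the fingers, y is the line along which they close (so a half turn about z gives the same grasp; the last joint's range is limited). The gripper opens to 85 mm and grips with 20 to 120 N. Pads are 22 mm wide; open, the fingers measure 114 mm over their backs; the gripper's body (76 mm by 85 mm) begins 54 mm behind the grasp point. The pads swing forward as they close: fully open they stand 13 mm farther back than shut.
Start: joints at [-1.335, 0.477, 0.022, 1.555, -0.011, 1.109, -0.083], TCP at [0.228, 0.636, 0.205] pointing down, gripper open.
Joint ranges: [-2.96, 2.96], [-0.34, 2.1], [-1.41, 1.46], [0.24, 2.44], [-1.37, 4.51], [0.17, 1.92], [-2.96, 2.96]. Speed limits (rad/s): [2.39, 2.39, 3.14, 3.14, 3.14, 3.14, 3.14].

## Interface

Orientations are given as a rotation vector (axis times angle).
In Python, from bench import r gives the robot as it stands. The module is installed in compiled form; this text tells all that it offers.
- The arm moves only by the shell command python3 -m crank 'ROWS' [FORCE]. ROWS is JSON, a list of rows, each a list of 5 numbers: the shift along the world's x, y, z in units of 200 mm (1.0 is 200 mm), then the turn about the world's z in units of 45 degrees (1.0 is 45 degrees), then the opening, from -1 (shut) to 1 (fully open). In form: [[dx, dy, dz, turn, jaw], ...]. A call has 1 to 8 rows; each row shifts and turns the commanded pose from where the row before left it; what a row does not reach is not made up. A row lasts 1/12 s, in which the tool goes at most 41.7 mm and 7.16 degrees, less where a joint would pass 70% of its speed; a pose out of reach is approached as far as the arm can. A call with a number of a shift or a turn outside -1 to 1 is refused whole. A call with a gripper value outside its range is refused whole. The fingers move at their own pace and stop on an object; FORCE is the grip in N (left out, the last holds). Time passes only in rows, so rows that do not move let the fingers close. It gives the time, the measured TCP pose, the force, the opening and the grip force at its end, in the units of the state.
- r.get_obs(): the state, without advancing time (a new reading comes with each control period).
- r.grab_frame(name): name is "side" or "top"; returns the picture (420x560x3 uint8, blue, green, red); there is no depth.
- r.camera_model(name): a dict with "fx", "fy", "cx", "cy" (pixels), "distortion" ([k1, k2, p1, p2, k3] as OpenCV has them; the pictures are not rectified), "R" (3x3) and "t" (3): a world point X has camera coordinates R X + t. Camera axes: x right, y down, z forward; pixel columns grow to the right and rows downward; lengths in m; the calibration is good to about 2 mm. A picture is of the moment at which its call begins. camera_model takes no time and is no camera call.
- r.hand_in(): hands the job in; it is judged then, once.
The state is a dict: "clock": time; "joints": joint angles; "qvel": joint speeds; "tau": joint torques, N m; "tcp_pos": TCP position; "orientation": TCP orientation; "contact_force": force on the tool from outside, world axes, zero at the start; "moment": the same for the moment, N m; "grip_width": finger opening in m; "gripper_force": force on a finger pad.
Only numpy, scipy, OpenCV 4.12 (cv2) and the standard library are available. Lean on these libraries where they do the work, as an engineer would, in place of code of your own. Each camera call takes 0.05 s, during which the arm holds its last target. There are 200 camera calls.

## Task

Push the carriage with the clock movement fully home against its end stop, away from you, then turn the red lock bar a quarter turn clockwise to lock it there. Then take the orange pickup pen out of its wooden stand and hold its sprung tip on the red spot of the movement, the pen square to the sloping brass plate (not upright), pressing lightly so that the tip is about half pushed in. Finish while still holding the pen there, do not let go; never jab the movement with the pen, and leave the blue screwdriver and the other things on the bench alone.

Things in the scene. Friction and masses are not known exactly. Their poses are not given: they have to be found in the camera images.
- cradle: Grey test cradle, fixed to the bench. Origin on the bench under the carriage's track; x points from the robot's side to the black end stop (the way the carriage slides home), y to the left of that, z up; yaw up to 0.3 rad. Base plate 12 mm thick, spanning x -125 to 125, y -155 to 70 mm. End stop at x 106 to 118, y -45 to 45 mm, 40 mm high.
- carriage (a joint): Slide of the aluminium carriage along the cradle's +x, in m: 0 out (robot's side), 0.050 fully home at its stop; starts 0 to 0.012. Stays where left, 2.5 N of friction. Plate 100 x 100 x 10 mm, underside 16 mm above the bench, centre at cradle x = -0.012 + joint value, y = 0. A yellow ear on its right (cradle y -48 to -85 mm) is what the lock's tongue blocks.
- push_tab (a point): Centre of the robot-side face of the upright black push tab on the carriage's front: 36 mm wide, 8 mm thick, its top 62 mm and this point 46 mm above the bench. The push goes along the cradle's +x. Axes as the cradle's.
- lock (a joint): Angle of the lock bar in rad, growing clockwise seen from above: at 0 its steel tongue points along the cradle's -x (unlocked), at 1.571 (its stop) along the cradle's +y, in front of the carriage's ear (locked). Starts 0 to 0.3; stays where left, 0.05 N m of friction. With the carriage not home the tongue strikes the ear.
- lock_bar (a point): Middle of the red upright lock bar, on its vertical axis, at cradle x -20, y -105 mm, 49 mm above the bench. The bar is 46 mm long, 12 mm thick, from 32 to 66 mm high; grip it across its thickness from above. Its x axis lies along the bar, away from the tongue; a white band marks the tongue's end. The tongue under it reaches 45 mm from the axis.
- movement: Brass clock movement, 86 x 76 x 28 mm, fixed on the carriage, sloping 20 degrees, higher at the far (cradle +x) end; origin at the centre of its underside, z square to its plates, x up the slope. Its highest edge is 87 mm above the bench.
- spot (a point): Centre of the red spot, 12 mm dia, on the smooth top face of the clock movement. Its z axis is the plate's outward normal: 20 degrees from vertical, leaning to the cradle's -x (robot's side); its y axis is the cradle's y. It is 12 mm up the slope from the face's middle and 8 mm to the cradle's +y; its centre 76 mm above the bench.
- pen: Orange pickup pen, loose, about 85 g, upright in its stand, nose down. Origin at the centre of the lower end of its steel nose; z up along the pen. Nose 14 mm dia, z 0 to 30 mm; square orange grip 18 x 18 mm, z 30 to 110 mm, sides along the pen's x and y; small black button on top to z 116 mm. A sprung steel plunger projects 26 mm below the nose.
- plunger (a joint): How far the pen's sprung plunger is pushed in, in m: 0 free, 0.014 fully in; the spring gives 350 N/m (about 2.5 N half way).
- pen_tip (a point): End of the pen's plunger (round tip 6 mm dia), on the pen's axis, 26 mm below the pen's origin when free. Axes as the pen's.
- pen_stand: Dark wooden block of the pen, fixed, 56 x 56 x 65 mm high, origin under its centre, an 18 mm hole right through its middle. The pen's grip rests on its top, so the tip is 9 mm above the bench and must rise 60 mm to come free. A like block 85 mm or more away holds the blue screwdriver; which stands where varies.
- driver: Blue screwdriver standing in the other wooden block; square 18 x 18 mm grip, top 135 mm above the bench. Leave alone.
- watch_gold: Gold watch head, 42 mm dia, 10 mm high, loose on the bench. Leave alone.
- watch_steel: Steel watch head with a blue dial, 42 mm dia, 10 mm high. Leave alone.
- watch_black: Dark watch head with a white dial, 42 mm dia, 10 mm high. Leave alone.
- loupe: Black loupe, 38 mm dia, 30 mm high. Leave alone.
- parts_jar: Glass jar, 70 mm dia, 90 mm high. Leave alone.
- red_case: Red case 90 x 70 x 40 mm. Leave alone.
- pink_case: Pink case 80 x 60 x 30 mm. Leave alone.
Mind the look-alikes: they are no part of the job. Leave any green or turquoise look-alike of the pen_stand alone.

How it is judged:
On the way, in this order (a step that is already met when the one before it is completed fails the run):
1. the carriage is pushed home (value of joint carriage above 0.046 m), for 0.1 s.
2. with the carriage home, the lock bar is turned to locked (value of joint carriage above 0.046 m and value of joint lock above 1.35 rad), for 0.1 s.
3. the pen is held by the fingers with its tip lifted out of the stand (contact force between the fingers and pen above 1 N and height (world z) of pen_tip above 0.068 m), for 0.2 s.
At the end, for the whole second after the job is handed in: Carriage home within 4 mm, lock past 1.35 rad; the pen, held in the fingers, clear of its stand and still, has its tip within 6 mm of the spot, its axis within 0.16 rad of the plate normal, its plunger 3 to 11.5 mm in, pressing with 0.5 to 6 N (all of step 2 and distance between pen_tip and spot below 0.006 m and angle between the z axis of pen and the z axis of spot, either way round below 0.16 rad and z of pen in the frame of spot above 0.01 m and value of joint plunger between 0.003 and 0.0115 m and contact force between pen and movement between 0.5 and 6 N and contact force between the fingers and pen above 1 N and contact force between pen and pen_stand below 0.05 N and linear speed of pen below 0.02 m/s); the arm keeps its last pose, push and grip.
It fails at once if the pen was jabbed into the movement (over 15 N) (contact force between pen and movement above 15 N).
It fails at once if the blue screwdriver was moved (over 25 mm) (distance of driver from where it was at the start of the episode above 0.025 m).
It fails at once if a watch, the loupe, the jar or a case was pushed about (over 25 mm) (distance of any of watch_gold, watch_steel, watch_black, loupe, parts_jar, red_case, pink_case from where it was at the start of the episode above 0.025 m).
It also fails if it takes over 72 s, if anything falls off the work surface, if the arm or the gripper's body presses on something with over 40 N, if the wrist force passes 120 N, or if a joint passes its speed limit or range.

## Working session

There is one attempt and no reset: what is moved stays moved. The work goes in short steps, Python scripts to look and compute and a shell command to move; the robot and the scene stay as the last step left them, time stands still between calls to the robot, and variables do not carry over. Pictures are saved under pics/ and viewed, at most 10 in all, crops included, and the job is handed in when it is done.

```bash
mkdir -p pics; cat > h.py <<'E'
from bench import r
import cv2,numpy as np
def cam(n):
    c=r.camera_model(n);K=np.array([[c['fx'],0,c['cx']],[0,c['fy'],c['cy']],[0,0,1]]);return K,np.array(c['distortion']),np.array(c['R']),np.array(c['t'])
def ray(n,uv):
    K,d,R,t=cam(n);p=cv2.undistortPoints(np.array([[uv]],float),K,d)[0,0]
    return -R.T@t,R.T@np.array([p[0],p[1],1])
def onz(n,uv,z):
    o,v=ray(n,uv);return o+v*(z-o[2])/v[2]
def tri(a,b):
    o1,v1=ray('top',a);o2,v2=ray('side',b)
    s=np.linalg.lstsq(np.c_[v1,-v2],o2-o1,rcond=None)[0];p,q=o1+s[0]*v1,o2+s[1]*v2
    return (p+q)/2,np.linalg.norm(p-q)
def proj(n,X):
    K,d,R,t=cam(n);return cv2.projectPoints(np.array(X,float).reshape(-1,3),cv2.Rodrigues(R)[0],t,K,d)[0][:,0]
E
python3 - <<'E'
from h import *
np.set_printoptions(precision=3,suppress=True)
for n in('top','side'):
    cv2.imwrite(f'pics/{n}0.png',r.grab_frame(n));K,d,R,t=cam(n);print(n,K[0,0],-R.T@t,R[2])
print(r.get_obs(),r.grip_point_offset)
E
```

```text
top 469.1207603897072 [0.347 0.01  1.287] [ 0.155 -0.013 -0.988]
side 391.54356477494514 [ 0.408 -0.903  0.714] [ 0.135  0.802 -0.581]
{'clock': 0.1, 'joints': array([-1.335,  0.478,  0.022,  1.556, -0.012,  1.109, -0.083]), 'qvel': array([-0.   , -0.002,  0.001, -0.001,  0.001,  0.001,  0.001]), 'tau': array([  0.005, -59.776,   1.614, -28.196,   0.013,   0.005,  -0.   ]), 'tcp_pos': array([0.227, 0.635, 0.204]), 'orientation': array([-0.537, -3.095,  0.003]), 'contact_force': array([-0.046, -0.086, -0.285]), 'moment': array([ 0.003,  0.011, -0.002]), 'gripper_force': 0.0, 'grip_width': 0.0858953261195478} 0.0187
```

View pics/top0.png

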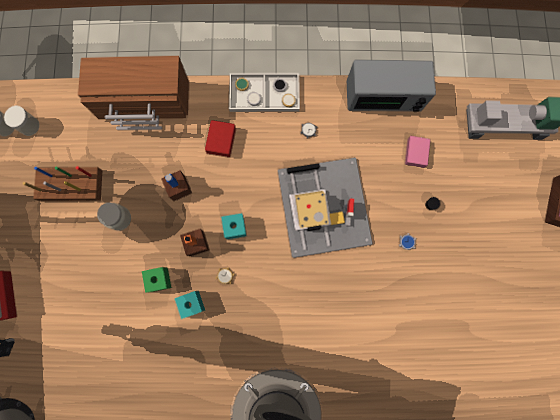

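View pics/side0.png

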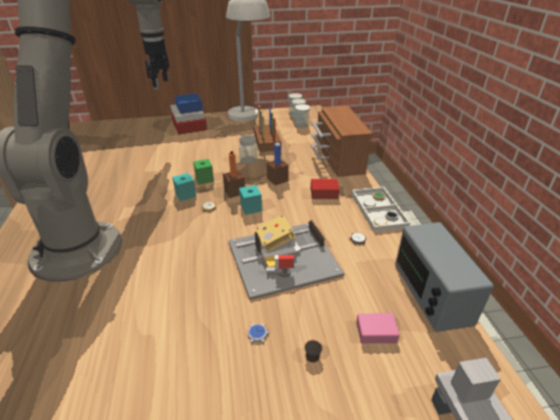

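The side view shows the cradle with movement at about (285,255) and the two dark blocks at (233,182) (orange pen) and (278,170) (blue). The top view shows the orange pen's block at (193,242), the blue driver's at (175,184), the turquoise and green look-alikes at (233,226), (188,304) and (156,279), and the lock bar at (350,208).

```bash
python3 - <<'E'
from h import *
def crop(n,x,y,w,h,s):
    im=cv2.imread(f'pics/{n}0.png')[y:y+h,x:x+w];im=cv2.resize(im,None,fx=s,fy=s,interpolation=cv2.INTER_CUBIC)
    for k in range(0,w,10):
        cv2.line(im,(k*s,0),(k*s,6 if k%50 else 12),(0,0,255),1);cv2.putText(im,str(x+k),(k*s,18),0,.3,(255,0,255),1)
    for k in range(0,h,10):
        cv2.line(im,(0,k*s),(6,k*s),(0,0,255),1);cv2.putText(im,str(y+k),(8,k*s+4),0,.3,(255,0,255),1)
    return im
def pair(a,b,f):
    h=max(a.shape[0],b.shape[0]);a,b=[cv2.copyMakeBorder(i,0,h-i.shape[0],0,0,0) for i in(a,b)];cv2.imwrite(f,np.hstack([a,b]))
cv2.imwrite('pics/c1.png',crop('top',275,150,110,115,5))
cv2.imwrite('pics/c2.png',crop('side',220,210,130,90,6))
pair(crop('top',160,165,60,100,6),crop('side',210,135,85,65,5),'pics/c3.png')
E
```

```text
(no output)
```

View pics/c1.png

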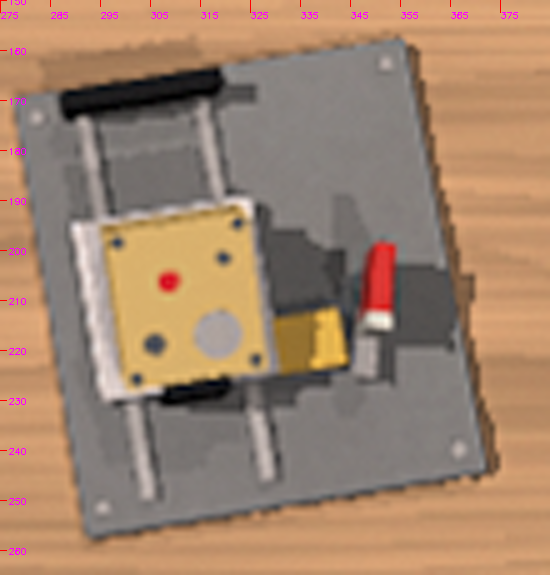

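View pics/c2.png

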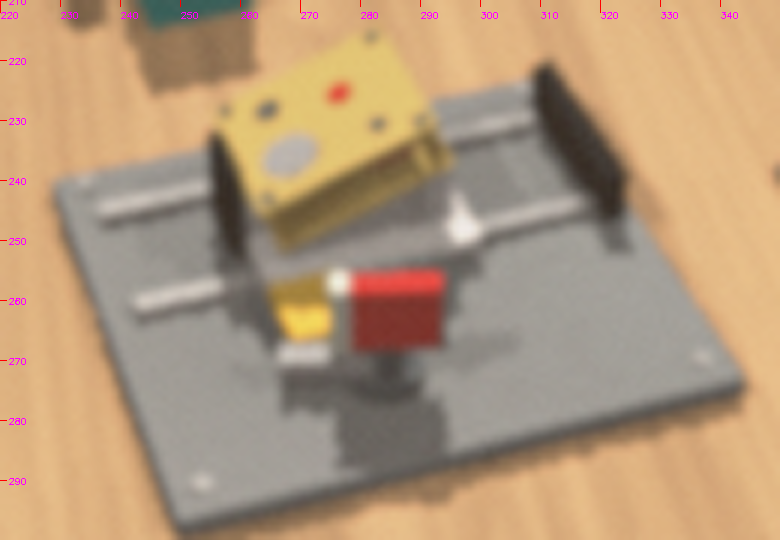

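View pics/c3.png

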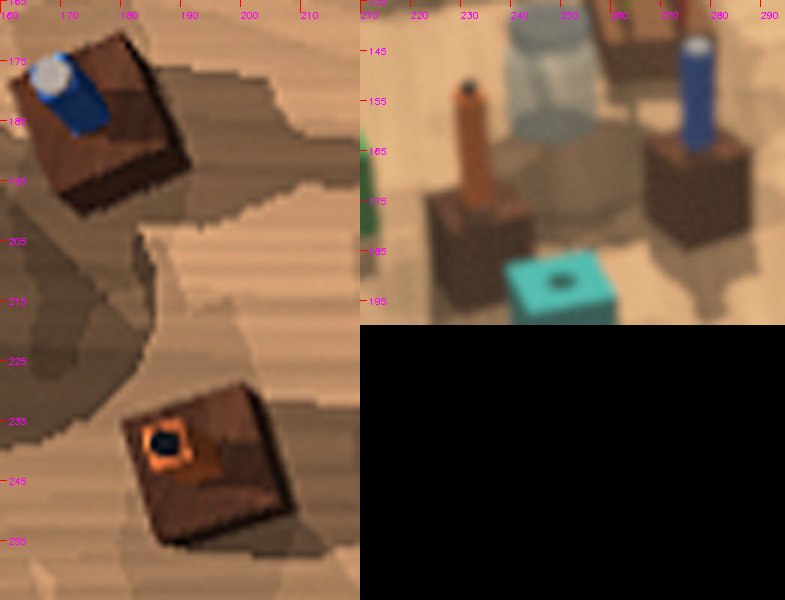

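Crop c1 puts the spot at (308.8,206.4), and the bar runs from its white end (350.6,214) to its red end (352,200). Crop c2 shows the spot at (276.5,225.5). c3 confirms the pen with its black button at top (187.5,238.8) / side (231.6,152.6), clearly apart from the blue driver.

```bash
cat > m.py <<'E'
from h import *
from scipy.optimize import least_squares
np.set_printoptions(precision=4,suppress=True)
T=[(278.4,169),(356.6,158.4),(372.6,244.4),(292.6,257.6)];L=[[.125,.07],[.125,-.155],[-.125,-.155],[-.125,.07]]
S=[(344.2,273.7),(250,298),(229.2,240.8)]
def W(p,q,z):
    c,s=np.cos(p[2]),np.sin(p[2]);q=np.array(q);return np.c_[p[0]+c*q[:,0]-s*q[:,1],p[1]+s*q[:,0]+c*q[:,1],np.full(len(q),z)]
f=lambda p:np.r_[(proj('top',W(p,L,.012))-T).ravel(),(proj('side',W(p,L[1:],.012))-S).ravel()]
sol=least_squares(f,[.45,-.05,.1]);p=sol.x
if __name__=='__main__':
    print('cradle',p,sol.fun)
    sp,e=tri((308.8,206.4),(276.5,225.5));print('spot',sp,e)
    c,s=np.cos(p[2]),np.sin(p[2]);d=sp[:2]-p[:2];print('spot in cradle',c*d[0]+s*d[1],-s*d[0]+c*d[1])
    pt,e=tri((187.5,238.8),(231.6,152.6));print('pen top',pt,e)
    for n,a in(('red',(352,199.5)),('white',(350.6,214.5))):print(n,onz('top',a,.066))
    print('lock',W(p,[[-.02,-.105]],.049))
    # pen/stand yaw from stand top corners, top view
    C=[onz('top',a,.065) for a in((180.5,235.5),(200.3,229),(208.5,250),(187,256))]
    for a,b in zip(C,C[1:]+C[:1]):print(b-a,np.arctan2(*(b-a)[1::-1]))
    print('stand c',np.mean(C,0))
    G=[onz('top',a,.145) for a in((184,236.5),(190.2,234.8),(192.3,241.2),(185.8,243.5))]
    for a,b in zip(G,G[1:]+G[:1]):print('grip',b-a,np.arctan2(*(b-a)[1::-1]))
    print(np.mean(G,0))
    for n,a in(('tur1',(233,226)),('drv',(170,180)),('watch',(225,275))):print(n,onz('top',a,.05))
E
python3 m.py
```

```text
cradle [ 0.5486 -0.0964  0.1508] [-0.099  -0.3461  0.5611 -1.5716  1.1569  0.0174  0.152  -0.1467  0.5821
 -0.5235 -1.171  -0.5626 -1.4634 -1.2874]
spot [ 0.5454 -0.0868  0.0744] 0.001902604171238013
spot in cradle -0.0017913998456573084 0.009913398113534838
pen top [0.4548 0.2163 0.1466] 0.0017814626692231029
red [ 0.5638 -0.2027  0.066 ]
white [ 0.5236 -0.1977  0.066 ]
lock [[ 0.5446 -0.2032  0.049 ]]
[ 0.0169 -0.0518  0.    ] -1.2544839180881469
[-0.0551 -0.0224  0.    ] -2.7560715482580345
[-0.0155  0.0559  0.    ] 1.8406052802211494
[0.0536 0.0182 0.    ] 0.32758546511982495
stand c [0.4516 0.2137 0.065 ]
grip [ 0.0041 -0.0152  0.    ] -1.304833972007882
grip [-0.0157 -0.0055  0.    ] -2.806565239422981
grip [-0.0056  0.0158  0.    ] 1.9098409711768813
grip [0.0172 0.0048 0.    ] 0.27245310899973174
[0.4536 0.2152 0.145 ]
tur1 [0.4966 0.1134 0.05  ]
drv [0.6224 0.2851 0.05  ]
watch [0.3676 0.1335 0.05  ]
```

```bash
python3 -m crank '[[0.1,-0.16,0,0.157,-1],[0.1,-0.16,0,0.157,-1],[0.1,-0.16,0,0.157,-1],[0.1,-0.16,0,0.157,-1],[0.1,-0.16,0,0,-1],[0.1,-0.16,0,0,-1],[0.1,-0.16,0,0,-1],[0.1,-0.16,0,0,-1]]'; python3 -m crank '[[0.04,-0.18,0,0,-1],[0.04,-0.18,0,0,-1],[0.04,-0.18,0,0,-1],[0.04,-0.18,0,0,-1],[0.04,-0.18,0,0,-1],[0.04,-0.18,0,0,-1],[0,-0.18,0,0,-1],[0,-0.18,0,0,-1]]'
```

```text
clock: 0.77
tcp_pos: [0.388, 0.3775, 0.2045]
orientation: [0.234, -3.132, 0.001]
contact_force: [0.7, 0.0, 0.6]
grip_width: -0.0002
gripper_force: 0.0
clock: 1.43
tcp_pos: [0.4353, 0.0896, 0.2046]
orientation: [0.234, -3.133, 0.0]
contact_force: [0.8, -0.6, 0.5]
grip_width: 0.0001
gripper_force: 0.0
```

```bash
python3 -m crank '[[0,-0.17,0,0,-1],[0,-0.17,0,0,-1],[0,-0.17,0,0,-1],[0,-0.17,0,0,-1],[0,-0.17,0,0,-1],[0,-0.17,0,0,-1],[0,0,-0.165,0,-1],[0,0,-0.165,0,-1]]'; python3 -m crank '[[0,0,-0.165,0,-1],[0,0,-0.165,0,-1],[0,0,-0.165,0,-1],[0,0,0,0,-1]]';  python3 -m crank '[[0.05,0.0076,0,0,-1],[0.05,0.0076,0,0,-1],[0.05,0.0076,0,0,-1],[0.04,0.006,0,0,-1]]'
```

```text
clock: 2.1
tcp_pos: [0.437, -0.115, 0.1395]
orientation: [-0.227, 3.128, -0.002]
contact_force: [0.3, 2.0, -0.7]
grip_width: -0.0001
gripper_force: 0.0
clock: 2.43
tcp_pos: [0.431, -0.1118, 0.035]
orientation: [0.234, -3.122, -0.002]
contact_force: [-0.8, -0.3, -0.2]
grip_width: 0.0
gripper_force: 0.0
clock: 2.77
tcp_pos: [0.4773, -0.1064, 0.042]
orientation: [-0.235, 3.128, -0.001]
contact_force: [0.5, -0.5, 0.4]
grip_width: -0.0004
gripper_force: 0.0
```

```bash
python3 -m crank '[[0.025,0.0038,0,0,-1],[0.025,0.0038,0,0,-1],[0.025,0.0038,0,0,-1],[0.025,0.0038,0,0,-1]]'; python3 -m crank '[[0.025,0.0038,0,0,-1],[0.025,0.0038,0,0,-1],[0.025,0.0038,0,0,-1],[0,0,0,0,-1]]'; python3 -m crank '[[0.015,0.0023,0,0,-1],[0.015,0.0023,0,0,-1],[0,0,0,0,-1]]'
```

```text
clock: 3.1
tcp_pos: [0.4939, -0.1036, 0.0401]
orientation: [-0.235, 3.133, 0.0]
contact_force: [0.1, -0.3, -0.4]
grip_width: 0.0001
gripper_force: 0.0
clock: 3.43
tcp_pos: [0.5098, -0.1012, 0.0399]
orientation: [-0.235, 3.132, -0.0]
contact_force: [-0.5, -0.1, 0.1]
grip_width: -0.0
gripper_force: 0.0
clock: 3.68
tcp_pos: [0.5144, -0.1005, 0.0398]
orientation: [0.234, -3.132, -0.0]
contact_force: [-0.7, 0.9, 1.2]
grip_width: 0.0003
gripper_force: 0.8
```

```bash
python3 -m crank '[[0.015,0.0023,0,0,-1],[0.015,0.0023,0,0,-1],[0,0,0,0,-1]]';python3 -m crank '[[0.015,0.0023,0,0,-1],[0.015,0.0023,0,0,-1],[0,0,0,0,-1]]'; python3 - <<'E'
from h import *
a=r.grab_frame('side')[200:300,215:355];b=r.grab_frame('top')[140:265,270:385]
cv2.imwrite('pics/p1.png',np.hstack([cv2.resize(i,None,fx=f,fy=f,interpolation=2)[:400,:500] for i,f in((a,3.5),(b,3.2))]))
E
```

```text
clock: 3.93
tcp_pos: [0.5211, -0.0994, 0.0399]
orientation: [-0.235, 3.132, -0.0]
contact_force: [-1.2, -0.2, 1.4]
grip_width: 0.0001
gripper_force: 0.9
clock: 4.18
tcp_pos: [0.5275, -0.0985, 0.0399]
orientation: [-0.235, 3.132, -0.0]
contact_force: [-1.6, 0.4, 2.0]
grip_width: -0.0001
gripper_force: 0.9Traceback (most recent call last):
  File "<stdin>", line 3, in <module>
    return _nx.concatenate(arrs, 1, dtype=dtype, casting=casting)
           ~~~~~~~~~~~~~~~^^^^^^^^^^^^^^^^^^^^^^^^^^^^^^^^^^^^^^^
ValueError: all the input array dimensions except for the concatenation axis must match exactly, but along dimension 0, the array at index 0 has size 350 and the array at index 1 has size 400
```

```bash
cat > two.py <<'E'
from h import *
import sys
def two(f,sa,sb):
    o=[]
    for n,(y,Y,x,X) in(('side',sa),('top',sb)):
        i=r.grab_frame(n);cv2.imwrite(f'pics/{f}_{n}.png',i);o.append(cv2.resize(i[y:Y,x:X],(399,int(399*(Y-y)/(X-x))),interpolation=2))
    h=max(i.shape[0] for i in o);cv2.imwrite(f'pics/{f}.png',np.hstack([cv2.copyMakeBorder(i,0,h-i.shape[0],0,0,0) for i in o]))
E
python3 -c "
from two import *
two('p1',(200,300,215,355),(140,265,270,385))"
```

```text
(no output)
```

View pics/p1.png

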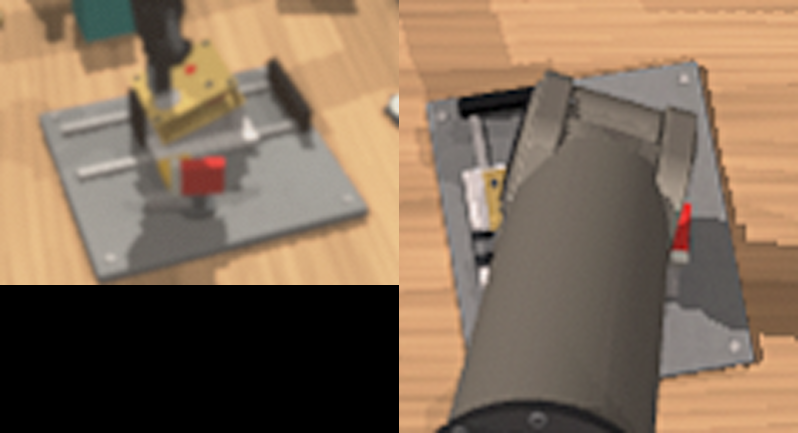

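```bash
python3 - <<'E'
from m import *
print('tcp',proj('side',[.5275,-.0985,.04]),proj('side',[.5275,-.0985,.13]))
cx,sx=np.cos(.1508),np.sin(.1508)
for q in(0,.012,.03,.05):
  print(q,proj('side',np.r_[W(p,[[-.070+q,.018],[-.070+q,-.018]],.062),W(p,[[-.070+q,-.018]],.03)]).round(1).tolist())
o=r.get_obs();print(o['tcp_pos'],o['contact_force'])
E
```

```text
tcp [[270.4136 239.0461]] [[269.9211 211.8623]]
0 [[250.9, 232.6], [254.6, 240.8], [255.0, 250.2]]
0.012 [[255.2, 231.7], [259.0, 239.9], [259.4, 249.2]]
0.03 [[261.7, 230.3], [265.7, 238.4], [265.9, 247.8]]
0.05 [[268.8, 228.8], [273.0, 236.9], [273.1, 246.2]]
[ 0.5273 -0.0985  0.04  ] [-0.5167 -0.254  -0.3287]
```

```bash
python3 - <<'E'
import cv2
i=cv2.imread('pics/p1_side.png')[200:275,225:325];cv2.imwrite('pics/p1z.png',cv2.resize(i,None,fx=8,fy=8,interpolation=2))
E
```

```text
(no output)
```

View pics/p1z.png

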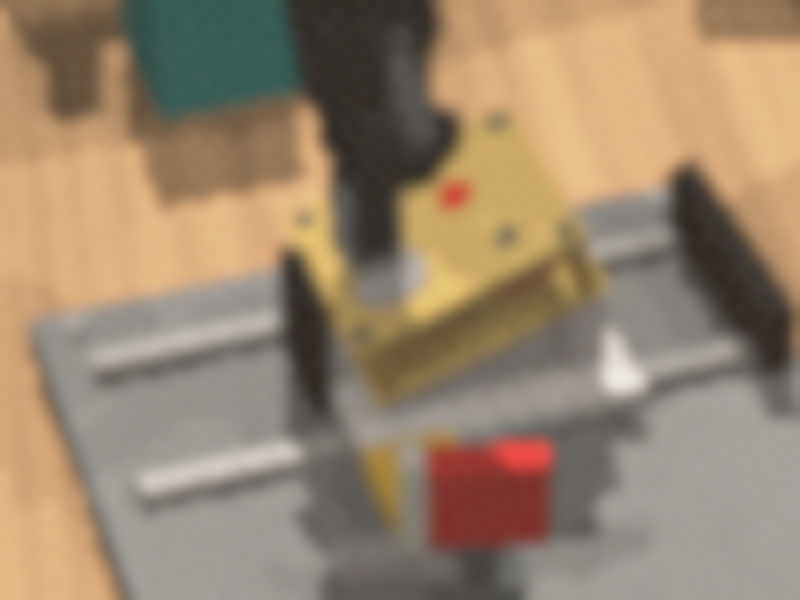

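The crop shows the fingertips ending at about (272,232) full-frame over the movement, with the tab at (261,231). The carriage has moved only about 15 mm, so I need to check whether the fingertips are really where the state says.

```bash
python3 - <<'E'
from m import *
t=np.array([.2275,.635,.205]);y=np.array([.337,.941,0])
for z in(.205,.218):
  print(proj('side',[t+y*.043+[0,0,z-.205],t-y*.043+[0,0,z-.205]]).tolist())
a=cv2.imread('pics/side0.png')[0:110,110:200];b=cv2.imread('pics/p1_side.png')[130:250,220:320]
cv2.imwrite('pics/p2.png',np.hstack([cv2.resize(a,(390,477),interpolation=2),cv2.resize(b,(397,477),interpolation=2)]))
o=r.get_obs();print(o['joints'],o['tau'],o['moment'])
E
```

```text
[[166.87617891710812, 90.8937819043859], [157.82421154802728, 98.39833159423017]]
[[166.31749793197443, 87.59524078616775], [157.19242705940366, 94.98346459474304]]
[-0.183   0.4905  0.3183  2.0367 -0.2466  0.6488  2.018 ] [  0.0604 -48.1263   5.4017 -18.18     0.0271   0.0519  -0.0002] [-0.0395 -0.025  -0.0133]
```

View pics/p2.png

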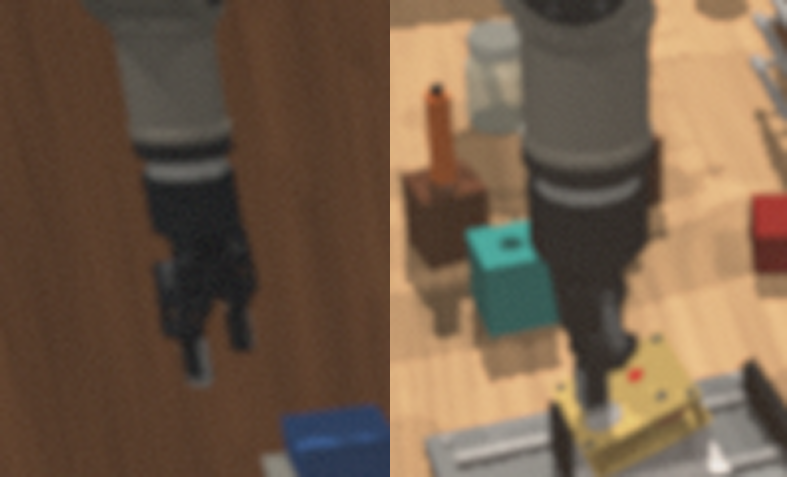

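```bash
python3 -m crank '[[0,0,0.05,0,-1],[-0.15,-0.0227,0,0,-1],[-0.15,-0.0227,0,0,-1],[0,0,0,0,-1],[0,0,-0.05,0,-1],[0,0,-0.05,0,-1],[0,0,-0.05,0,-1],[0,0,0,0,-1]]'; python3 -c "
from two import *
two('p3',(190,290,220,320),(140,265,270,385))"
```

```text
clock: 5.05
tcp_pos: [0.4661, -0.1072, 0.0177]
orientation: [0.236, -3.13, -0.001]
contact_force: [-0.4, -0.5, 0.4]
grip_width: 0.0
gripper_force: 0.0
```

View pics/p3.png

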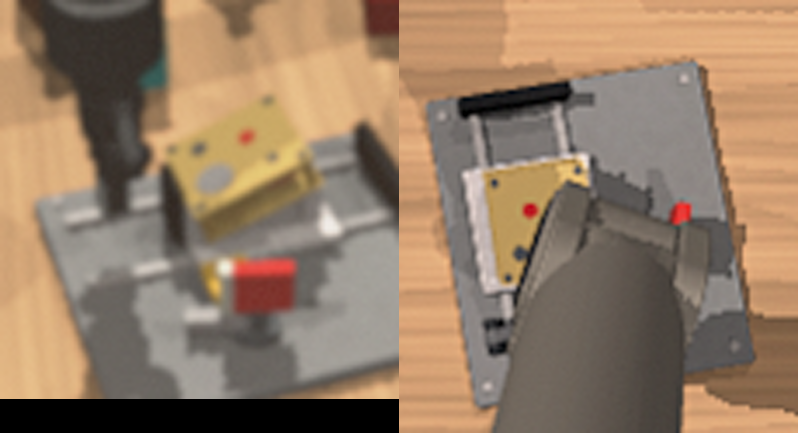

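The fingertips are now in front of the tab: side (249.6,243.1), with a black item in the top view at about (298,236).

```bash
python3 - <<'E'
from m import *
t=[.4661,-.1072,.018]
for z in(.018,.03,.043,.06):print(z,proj('side',[t[0],t[1],z]),proj('top',[t[0],t[1],z]))
print(tri((298.2,236.6),(249.6,243.1)))
# automatic spot finder
for f in('top','side'):
  for k in(f'pics/{f}0.png',f'pics/p3_{f}.png'):
    i=cv2.imread(k).astype(int);m=(i[...,2]>150)&(i[...,1]<70)&(i[...,0]<70);n,l,s,c=cv2.connectedComponentsWithStats(m.astype(np.uint8))
    print(k,[(c[j].round(1).tolist(),s[j,4]) for j in range(1,n) if s[j,4]>4 and abs(c[j][0]-300)<60 and abs(c[j][1]-220)<50])
E
```

```text
0.018 [[248.4478 250.0067]] [[315.1692 238.1573]]
0.03 [[248.2381 246.6039]] [[315.5729 237.7375]]
0.043 [[248.0078 242.866 ]] [[316.0189 237.2738]]
0.06 [[247.7014 237.8949]] [[316.6161 236.6527]]
(array([ 0.4729, -0.0619,  0.0032]), np.float64(0.0017614448976192537))
pics/top0.png [([350.8, 204.9], np.int32(57)), ([308.0, 206.0], np.int32(9))]
pics/p3_top.png [([307.3, 200.2], np.int32(12)), ([351.0, 201.0], np.int32(23))]
pics/side0.png [([324.2, 184.1], np.int32(231)), ([285.2, 258.4], np.int32(17))]
pics/p3_side.png [([324.8, 183.8], np.int32(237)), ([285.0, 258.4], np.int32(20))]
```

```bash
python3 -m crank '[[0.04,0.0061,0,0,-1],[0.04,0.0061,0,0,-1],[0.04,0.0061,0,0,-1],[0.03,0.0045,0,0,-1],[0.02,0.003,0,0,-1],[0.02,0.003,0,0,-1]]'; python3 -m crank '[[0.02,0.003,0,0,-1],[0.02,0.003,0,0,-1],[0.02,0.003,0,0,-1]]'
```

```text
clock: 5.65
tcp_pos: [0.5046, -0.1018, 0.0198]
orientation: [0.235, -3.132, -0.0]
contact_force: [-2.8, -0.1, 1.7]
grip_width: 0.0001
gripper_force: 1.4
clock: 5.9
tcp_pos: [0.5165, -0.1, 0.0198]
orientation: [0.234, -3.132, -0.0]
contact_force: [-2.5, 0.2, 1.5]
grip_width: 0.0
gripper_force: 1.4
```

Steady 2.5 N now: pushing the carriage properly.

```bash
python3 -m crank '[[0.01,0.0015,0,0,-1],[0.01,0.0015,0,0,-1]]'; python3 -m crank '[[0.01,0.0015,0,0,-1],[0.01,0.0015,0,0,-1]]'; python3 -m crank '[[0.01,0.0015,0,0,-1],[0.01,0.0015,0,0,-1]]';
```

```text
clock: 6.07
tcp_pos: [0.5176, -0.0998, 0.0193]
orientation: [0.233, -3.127, -0.001]
contact_force: [-12.9, -1.7, 9.4]
grip_width: 0.0001
gripper_force: 6.6
clock: 6.23
tcp_pos: [0.5174, -0.0997, 0.0187]
orientation: [0.231, -3.12, -0.003]
contact_force: [-22.0, -3.1, 14.2]
grip_width: -0.0002
gripper_force: 11.0
clock: 6.4
tcp_pos: [0.5172, -0.0997, 0.018]
orientation: [0.229, -3.113, -0.005]
contact_force: [-31.1, -3.3, 21.8]
grip_width: -0.0
gripper_force: 15.5
```

```bash
python3 -m crank '[[-0.1,-0.015,0,0,-1],[-0.167,-0.02,0.05,0,-1],[0,-0.13,0,0,-1],[0,-0.13,0,0,-1],[0,-0.13,0,0,-1],[0,-0.13,0,0,-1],[0,0,-0.05,0,-1],[0,0,0,0,-1]]'; python3 -m crank '[[0,0,-0.05,0,-1],[0,0,-0.05,0,-1],[0,0,0,0,-1]]'; python3 -m crank '[[0,0,-0.02,0,-1],[0,0,-0.02,0,-1],[0,0,0,0,-1]]'
```

```text
clock: 7.07
tcp_pos: [0.4753, -0.211, 0.0191]
orientation: [-0.23, 3.133, -0.001]
contact_force: [-1.0, 0.2, 0.4]
grip_width: -0.0002
gripper_force: 0.0
clock: 7.32
tcp_pos: [0.4742, -0.2075, -0.0022]
orientation: [0.238, -3.13, -0.003]
contact_force: [-0.3, 1.1, -0.7]
grip_width: 0.0001
gripper_force: 0.0
clock: 7.57
tcp_pos: [0.4749, -0.2088, -0.0089]
orientation: [0.236, -3.132, -0.001]
contact_force: [0.6, 0.7, 0.6]
grip_width: 0.0003
gripper_force: 0.0
```

```bash
python3 - <<'E'
from m import *
for f in('top','side'):
    i=r.grab_frame(f);cv2.imwrite(f'pics/p4_{f}.png',i);i=i.astype(int);m=(i[...,2]>140)&(i[...,1]<90)&(i[...,0]<90);n,l,s,c=cv2.connectedComponentsWithStats(m.astype(np.uint8))
    print(f,[(c[j].round(1).tolist(),s[j,4]) for j in range(1,n) if s[j,4]>4 and abs(c[j][0]-300)<60 and abs(c[j][1]-220)<50])
c0,s0=np.cos(p[2]),np.sin(p[2])
for q in(.04,.05):
  X=W(p,[[-.0018+q-.010,.008]],.076);print(q,proj('top',X),proj('side',X))
E
```

```text
top [([305.6, 190.5], np.int32(11)), ([350.7, 204.7], np.int32(64))]
side [([324.8, 183.8], np.int32(256)), ([285.7, 256.9], np.int32(49))]
0.04 [[307.6737 194.708 ]] [[286.9821 223.3151]]
0.05 [[307.0412 191.0188]] [[290.4843 222.5854]]
```

```bash
python3 -m crank '[[0,0,-0.01,0,-1],[0,0,-0.01,0,-1],[0,0,0,0,-1]]'; python3 -m crank '[[0,0,-0.01,0,-1],[0,0,0,0,-1]]'; python3 -m crank '[[0,0,-0.01,0,-1],[0,0,0,0,-1]]'; python3 -m crank '[[0,0,-0.01,0,-1],[0,0,0,0,-1]]'
```

```text
clock: 7.92
tcp_pos: [0.475, -0.2093, -0.0124]
orientation: [0.234, -3.133, -0.0]
contact_force: [0.0, 0.2, 0.2]
grip_width: 0.0
gripper_force: 0.0
clock: 8.08
tcp_pos: [0.4752, -0.2094, -0.0143]
orientation: [-0.234, 3.133, -0.0]
contact_force: [0.3, 0.2, 1.4]
grip_width: -0.0
gripper_force: 0.0
clock: 8.25
tcp_pos: [0.4753, -0.2095, -0.0145]
orientation: [-0.233, 3.132, 0.002]
contact_force: [-6.3, 2.8, 23.6]
grip_width: -0.0005
gripper_force: 12.0
clock: 8.42
tcp_pos: [0.4753, -0.2095, -0.0146]
orientation: [-0.233, 3.132, 0.003]
contact_force: [-11.9, 6.0, 49.3]
grip_width: 0.0001
gripper_force: 24.6
```

```bash
python3 -m crank '[[0,0,0.18,0,-0.2],[0,0,0.18,0,-0.2],[0,0,0.05,0,-0.2],[0.115,0.012,0,-0.116,-0.2],[0.115,0.012,0,-0.116,-0.2],[0.116,0.012,0,-0.116,-0.2],[0,0,0,0,-0.2],[0,0,0,0,-0.2]]' 30
```

```text
clock: 9.08
tcp_pos: [0.5451, -0.2015, 0.0633]
orientation: [-0.19, -3.136, 0.0]
contact_force: [-0.2, -0.5, -1.6]
grip_width: 0.0342
gripper_force: 0.0
```

```bash
python3 -m crank '[[0,0,-0.082,0,-0.2],[0,0,-0.082,0,-0.2],[0,0,-0.082,0,-0.2],[0,0,0,0,-0.2],[0,0,0,0,-1],[0,0,0,0,-1],[0,0,0,0,-1],[0,0,0,0,-1]]' 30;python3 -m crank '[[0,0,0,0,-1],[0,0,0,0,-1]]'
```

```text
clock: 9.75
tcp_pos: [0.5438, -0.2016, 0.0152]
orientation: [-0.194, -3.135, -0.002]
contact_force: [-3.5, 3.2, 0.9]
grip_width: 0.0114
gripper_force: 33.3
clock: 9.92
tcp_pos: [0.5438, -0.2016, 0.0151]
orientation: [-0.194, -3.135, -0.002]
contact_force: [-3.9, 3.6, 6.2]
grip_width: 0.0117
gripper_force: 33.9
```

```bash
python3 -m crank '[[0,0,0,-0.15,-1],[0,0,0,-0.15,-1],[0,0,0,-0.15,-1],[0,0,0,-0.15,-1]]';python3 -m crank '[[0,0,0,-0.15,-1],[0,0,0,-0.15,-1],[0,0,0,-0.15,-1],[0,0,0,-0.15,-1]]'
```

```text
clock: 10.25
tcp_pos: [0.5439, -0.2012, 0.0152]
orientation: [-0.928, -3.0, -0.002]
contact_force: [-3.9, 3.8, 4.7]
grip_width: 0.0116
gripper_force: 33.9
clock: 10.58
tcp_pos: [0.5442, -0.2009, 0.0152]
orientation: [-1.602, -2.701, -0.003]
contact_force: [-2.9, 5.7, 4.3]
grip_width: 0.0109
gripper_force: 33.9
```

```bash
python3 -m crank '[[0,0,0,-0.15,-1],[0,0,0,-0.15,-1],[0,0,0,0,-1]]';python3 -c "from bench import r;print(r.get_obs()['moment'])"; python3 -m crank '[[0,0,0,-0.1,-1],[0,0,0,-0.1,-1],[0,0,0,0,-1]]';python3 -c "from bench import r;print(r.get_obs()['moment'])"
```

```text
clock: 10.83
tcp_pos: [0.5444, -0.2008, 0.0152]
orientation: [-1.909, -2.493, -0.002]
contact_force: [-3.6, 5.2, 6.5]
grip_width: 0.0115
gripper_force: 34.2
[ 1.17701174  0.9090691  -0.05906802]
clock: 11.08
tcp_pos: [0.5445, -0.2007, 0.0152]
orientation: [-2.093, -2.341, -0.001]
contact_force: [-2.5, 5.9, 6.9]
grip_width: 0.011
gripper_force: 40.2
[1.18215479 0.79536917 0.77802089]
```

```bash
python3 -m crank '[[0,0,0,0.06,-1],[0,0,0,0,-0.2],[0,0,0,0,-0.2],[0,0,0,0,-0.2],[0,0,0.19,0,-0.2],[0,0,0.19,0,-0.2],[0,0,0.19,0,0.1],[0,0,0.19,0,0.1]]' 20;python3 -m crank '[[-0.03,0.138,0,0.15,0.1],[-0.03,0.138,0,0.15,0.1],[-0.03,0.138,0,0.15,0.1],[-0.03,0.138,0,0.15,0.1],[-0.03,0.138,0,0.15,0.1],[-0.03,0.138,0,0.15,0.1],[-0.03,0.138,0,0.15,0.1],[-0.03,0.138,0,0.15,0.1]]';python3 -m crank '[[-0.03,0.138,0,0.15,0.1],[-0.03,0.138,0,0.15,0.1],[-0.03,0.138,0,0.15,0.1],[-0.03,0.138,0,0.15,0.1],[-0.03,0.138,0,0.15,0.1],[-0.03,0.138,0,0.15,0.1],[-0.03,0.138,0,0.1,0.1],[0,0,0,0,0.1]]'
python3 - <<'E'
from m import *
for f in('top','side'):
    i=r.grab_frame(f);cv2.imwrite(f'pics/p5_{f}.png',i);i=i.astype(int);m=(i[...,2]>130)&(i[...,1]<80)&(i[...,0]<80);n,l,s,c=cv2.connectedComponentsWithStats(m.astype(np.uint8))
    for j in range(1,n):
      if s[j,4]>4 and abs(c[j][0]-300)<60 and abs(c[j][1]-230)<60:
        ys,xs=np.where(l==j);print(f,c[j].round(1),s[j,4],cv2.minAreaRect(np.c_[xs,ys].astype(np.float32)))
E
```

```text
clock: 11.75
tcp_pos: [0.5441, -0.2029, 0.1684]
orientation: [2.04, 2.388, -0.001]
contact_force: [1.0, 0.8, 0.8]
grip_width: 0.0467
gripper_force: 0.0
clock: 12.42
tcp_pos: [0.4963, 0.0195, 0.167]
orientation: [0.724, 3.056, 0.001]
contact_force: [0.1, 0.2, -0.6]
grip_width: 0.0469
gripper_force: 0.0
clock: 13.08
tcp_pos: [0.4534, 0.2179, 0.1668]
orientation: [-0.51, 3.099, 0.004]
contact_force: [0.2, -0.0, -1.5]
grip_width: 0.0471
gripper_force: 0.0
top [305.7 190.4] 10 ((305.800048828125, 190.4000244140625), (2.683281421661377, 2.683281421661377), 26.56505012512207)
top [352.6 206.3] 61 ((352.67694091796875, 206.4154052734375), (4.465250492095947, 13.147682189941406), 82.87498474121094)
side [324.6 184.4] 276 ((325.0, 184.0), (28.0, 10.0), 0.0)
side [283.9 259.6] 40 ((283.8384704589844, 259.5923156738281), (10.791021347045898, 3.845076322555542), 60.255123138427734)
```

```bash
python3 -m crank '[[0,-0.013,-0.097,0,0.1],[0,0,-0.097,0,0.1],[0,0,-0.097,0,0.1],[0,0,-0.097,0,0.1],[0,0,-0.097,0,0.1],[0,0,0,0,0.1]]';python3 -m crank '[[0,0,0,0,-1],[0,0,0,0,-1],[0,0,0,0,-1],[0,0,0,0,-1],[0,0,0,0,-1]]' 20
```

```text
clock: 13.68
tcp_pos: [0.4529, 0.2062, 0.0669]
orientation: [0.488, -3.099, 0.005]
contact_force: [-1.2, -0.8, -0.2]
grip_width: 0.0471
gripper_force: 0.0
clock: 14.1
tcp_pos: [0.4542, 0.212, 0.0708]
orientation: [-0.496, 3.101, 0.006]
contact_force: [-1.5, 6.0, -3.1]
grip_width: 0.0183
gripper_force: 19.2
```

```bash
python3 -m crank '[[0,0,0.09,0,-1],[0,0,0.09,0,-1],[0,0,0,0,-1]]';python3 -m crank '[[-0.044,-0.0146,0,0,-1],[-0.044,-0.0146,0,0,-1],[0,0,0,0,-1]]';python3 -m crank '[[-0.022,-0.0073,0,0,-1],[-0.022,-0.0073,0,0,-1],[0,0,0,0,-1]]'
```

```text
clock: 14.35
tcp_pos: [0.4568, 0.2107, 0.1095]
orientation: [-0.493, 3.097, 0.005]
contact_force: [-0.1, 0.4, -0.2]
grip_width: 0.0178
gripper_force: 28.3
clock: 14.6
tcp_pos: [0.4352, 0.2038, 0.1056]
orientation: [-0.495, 3.102, 0.002]
contact_force: [0.9, 4.6, 0.4]
grip_width: 0.018
gripper_force: 28.6
clock: 14.85
tcp_pos: [0.4273, 0.2011, 0.1055]
orientation: [-0.495, 3.102, 0.001]
contact_force: [1.0, 4.9, 0.2]
grip_width: 0.0175
gripper_force: 28.8
```

```bash
python3 -m crank '[[-0.027,0.012,0,0,-1],[-0.022,-0.007,0,0,-1],[0,0,0,0,-1],[0,0,0,0,-1]]'; cat > pen.py <<'E'
from m import *
o=r.get_obs();t=np.array(o['tcp_pos'])
i=r.grab_frame('side');cv2.imwrite('pics/pen_side.png',i);h=cv2.cvtColor(i,cv2.COLOR_BGR2HSV)
u,v=proj('side',t+[0,0,.03])[0];m=cv2.inRange(h,(3,130,70),(14,255,255));M=np.zeros_like(m)
M[int(v)-30:int(v)+25,int(u)-22:int(u)+22]=255;m&=M
n,l,s,c=cv2.connectedComponentsWithStats(m)
for j in range(1,n):
    if s[j,4]>5:
        ys,xs=np.where(l==j);a=cv2.minAreaRect(np.c_[xs,ys].astype(np.float32));d=cv2.fitLine(np.c_[xs,ys].astype(np.float32),2,0,.01,.01).ravel()
        print(c[j],s[j],d)
g=t+[0,0,.045];print('grasp px',proj('side',g))
a=o['orientation'];R=cv2.Rodrigues(np.array(a))[0];ty=R[:,1];ty[2]=0;x=np.array([-abs(ty[1]),np.sign(ty[1])*ty[0],0])
for th in(0,10,15,20,25):
    k=np.deg2rad(th);ax=-x*np.sin(k)*-1+np.array([0,0,np.cos(k)]);P=proj('side',[g+ax*.03,g-ax*.04]);print(th,P[0],(P[1]-P[0])/np.linalg.norm(P[1]-P[0]))
print(x)
E
python3 pen.py
```

```text
clock: 15.18
tcp_pos: [0.4174, 0.2012, 0.1054]
orientation: [0.494, -3.101, 0.001]
contact_force: [0.5, 2.5, 0.1]
grip_width: 0.0179
gripper_force: 28.7
[200.75  129.375] [197 129  10   2  16] [  0.9978  -0.067  200.75   129.375 ]
[226.4062 163.625 ] [224 159   6   9  32] [  0.0523   0.9986 226.4062 163.625 ]
[238.0909 175.2727] [236 173   5   6  11] [  0.286    0.9582 238.0909 175.2727]
grasp px [[219.5468 154.748 ]]
0 [218.6676 145.9425] [0.0993 0.9951]
10 [217.0783 146.4423] [0.2849 0.9586]
15 [216.3078 146.7901] [0.377  0.9262]
20 [215.5616 147.1999] [0.4669 0.8843]
25 [214.8457 147.6684] [0.5532 0.8331]
[-0.9505 -0.3109  0.    ]
```

```bash
python3 -m crank '[[0,0,0.1,0,-1],[0,0,0.1,0,-1],[0,0,0.1,0,-1],[0,0,0.05,0,-1],[0,0,0,0,-1]]'; cat > spot.py <<'E'
from m import *
def red(n,c,w=5):
    i=r.grab_frame(n).astype(float);u,v=int(round(c[0])),int(round(c[1]));q=i[v-w:v+w+1,u-w:u+w+1]
    g=q[...,2]-q[...,1];g=np.clip(g-np.median(g)-40,0,None);Y,X=np.mgrid[v-w:v+w+1,u-w:u+w+1]
    return (X*g).sum()/g.sum(),(Y*g).sum()/g.sum(),g.max()
if __name__=='__main__':
    a=red('top',(305.8,190.5));b=red('side',(287,223.5),4);print(a,b,tri(a[:2],b[:2]),onz('top',a[:2],.076),onz('side',b[:2],.076),W(p,[[.0397,.008]],.076))
E
python3 spot.py
```

```text
clock: 15.65
tcp_pos: [0.4187, 0.2013, 0.1769]
orientation: [-0.493, 3.101, 0.002]
contact_force: [-0.3, 0.6, -0.2]
grip_width: 0.0175
gripper_force: 28.6
(np.float64(305.6438474870017), np.float64(190.4532062391681), np.float64(114.0)) (np.float64(290.49242424242425), np.float64(222.02272727272728), np.float64(68.0)) (array([ 0.5864, -0.0791,  0.0752]), np.float64(0.00091701282402736)) [ 0.5867 -0.0791  0.076 ] [ 0.5857 -0.0803  0.076 ] [[ 0.5867 -0.0825  0.076 ]]
```

```bash
python3 -m crank '[[0.076,-0.18,0,-0.105,-1],[0.076,-0.18,0,-0.104,-1],[0.076,-0.18,0,0,-1],[0.076,-0.18,0,0,-1],[0.076,-0.18,0,0,-1],[0.076,-0.18,0,0,-1],[0.076,-0.18,0,0,-1],[0.075,-0.18,0,0,-1]]';python3 -m crank '[[0,0,-0.05,0,-1],[0,0,0,0,-1],[0,0,0,0,-1]]'; python3 -c "
from h import *
a=r.grab_frame('side');b=r.grab_frame('top');cv2.imwrite('pics/q_side.png',a);cv2.imwrite('pics/q_top.png',b)
cv2.imwrite('pics/q.png',cv2.resize(a[150:250,235:335],(600,600),interpolation=2))"
```

```text
clock: 16.42
tcp_pos: [0.5386, -0.0883, 0.1738]
orientation: [0.238, -3.129, 0.0]
contact_force: [0.5, 1.4, -0.5]
grip_width: 0.0178
gripper_force: 28.6
clock: 16.67
tcp_pos: [0.5378, -0.0864, 0.1637]
orientation: [0.236, -3.128, -0.0]
contact_force: [-0.7, -0.5, -0.4]
grip_width: 0.018
gripper_force: 28.6
```

View pics/q.png

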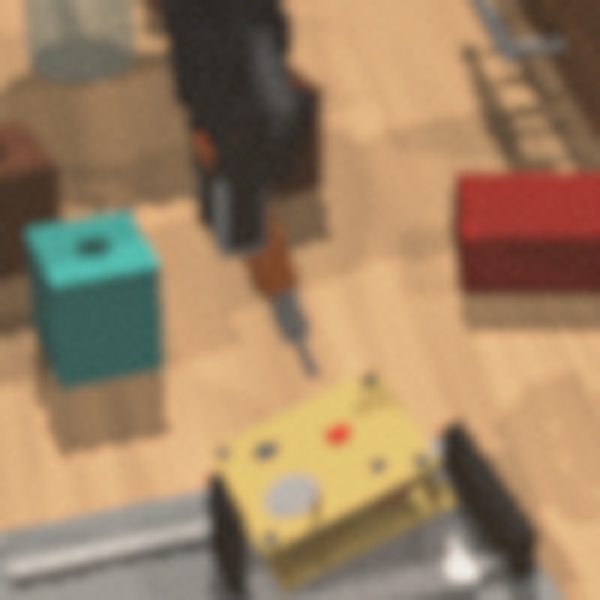

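The picture shows the pen tilted as wanted, with its tip at (286.9,211.9) full-frame, its axis passing (279.3,193.8), and the spot at (290.9,222).

```bash
python3 - <<'E'
from m import *
g=np.array([.5380,-.0868,.1640+.045]);c=np.array([.9887,.1502,0])
for th in(14,17,20,23,26):
    k=np.deg2rad(th);d=c*np.sin(k)-np.array([0,0,np.cos(k)]);t=g+.107*d
    P=proj('side',[g+.06*d,g+.107*d]);v=P[1]-P[0];print(th,t,P[1],v/np.linalg.norm(v))
d=np.array([46,109.]);print(d/np.linalg.norm(d))
s=np.array([.5865,-.080,.0755]);print('spot',proj('side',s))
# point at px assuming cradle-y plane of pen
o,v=ray('side',(286.9,211.9));nrm=np.array([-.1502,.9887,0]);print('tip in pen plane',o+v*((g-o)@nrm)/(v@nrm))
E
```

```text
14 [ 0.5636 -0.0829  0.1052] [282.6432 214.697 ] [0.2909 0.9567]
17 [ 0.5689 -0.0821  0.1067] [284.5778 213.8486] [0.3507 0.9365]
20 [ 0.5742 -0.0813  0.1085] [286.4809 212.9211] [0.4095 0.9123]
23 [ 0.5793 -0.0805  0.1105] [288.3484 211.9165] [0.467  0.8843]
26 [ 0.5844 -0.0798  0.1128] [290.1762 210.8371] [0.5228 0.8525]
[0.3888 0.9213]
spot [[290.7546 222.08  ]]
tip in pen plane [ 0.5753 -0.0811  0.1115]
```

```bash
python3 -m crank '[[0.0118,0.0018,-0.033,0,-1],[0.0118,0.0018,-0.033,0,-1],[0.0118,0.0018,-0.033,0,-1],[0.0118,0.0018,-0.033,0,-1],[0,0,0,0,-1],[0,0,0,0,-1]]'
for k in 1; do :; done
python3 -m crank '[[0.0034,0.0005,-0.0094,0,-1],[0.0034,0.0005,-0.0094,0,-1],[0,0,0,0,-1],[0,0,0,0,-1]]'
cat > f.py <<'E'
from bench import r
import numpy as np
F=[]
for k in range(6):r.grab_frame('side');F.append(r.get_obs())
print(np.mean([o['contact_force'] for o in F],0).round(2),np.mean([o['tcp_pos'] for o in F],0).round(4))
E
python3 f.py
python3 -m crank '[[0.0034,0.0005,-0.0094,0,-1],[0.0034,0.0005,-0.0094,0,-1],[0,0,0,0,-1],[0,0,0,0,-1]]'; python3 f.py
```

```text
clock: 17.27
tcp_pos: [0.5487, -0.0849, 0.1386]
orientation: [0.238, -3.131, 0.0]
contact_force: [-0.7, -0.4, -0.5]
grip_width: 0.0177
gripper_force: 28.6
clock: 17.6
tcp_pos: [0.5503, -0.0849, 0.1355]
orientation: [-0.238, 3.132, 0.0]
contact_force: [0.2, 0.5, -0.2]
grip_width: 0.0175
gripper_force: 28.6
[-0.28  0.32 -0.74] [ 0.5504 -0.0849  0.1356]
clock: 18.23
tcp_pos: [0.5516, -0.0847, 0.1315]
orientation: [0.238, -3.132, 0.0]
contact_force: [-0.5, -0.1, -0.3]
grip_width: 0.0174
gripper_force: 28.6
[ 0.13 -0.14 -0.97] [ 0.5517 -0.0847  0.1317]
```

```bash
python3 -m crank '[[0.0034,0.0005,-0.0094,0,-1],[0.0034,0.0005,-0.0094,0,-1],[0,0,0,0,-1]]' >/dev/null; python3 f.py
python3 -m crank '[[0.0034,0.0005,-0.0094,0,-1],[0,0,0,0,-1],[0,0,0,0,-1]]'>/dev/null; python3 f.py
python3 -m crank '[[0.0034,0.0005,-0.0094,0,-1],[0,0,0,0,-1],[0,0,0,0,-1]]'>/dev/null; python3 f.py
```

```text
[-0.39 -0.01  0.06] [ 0.5531 -0.0845  0.1279]
[-0.63 -0.45  0.97] [ 0.5537 -0.0844  0.1261]
[-0.73 -0.16  1.84] [ 0.5544 -0.0843  0.1242]
```

```bash
python3 - <<'E'
from m import *
a=cv2.imread('pics/q_side.png').astype(int);b=np.mean([r.grab_frame('side').astype(int) for k in range(3)],0)
d=np.abs(a-b).sum(2)
for v in range(204,227):print(v,d[v,280:299].astype(int))
g=b[...,2]-b[...,1]
print('red now')
for v in range(217,227):print(v,g[v,284:298].astype(int),(a[v,284:298,2]-a[v,284:298,1]))
# expected tip
G=np.array([.5544,-.0843,.1242+.045]);c=np.array([.9887,.1502,0]);k=np.deg2rad(19.7);dd=c*np.sin(k)-np.array([0,0,np.cos(k)])
for L in(.081,.09,.1):print(L,G+dd*L,proj('side',G+dd*L))
E
```

```text
204 [ 99  53  39  54  60  77 167 236 192  90  16   2   3   4   3   1   5   3
   6]
205 [ 33  13  45  74  84  84 178 245 220 128  36   2   6   4   4   4   4   4
   3]
206 [  1  12  41  75  95 116 195 255 248 170  63  10   8   3   4   4   1   1
   1]
207 [  8   8  43 115 122 129 202 259 260 199  87  20   5   7   1   2   2   5
   2]
208 [  4   4  49 118 133 129 182 252 264 218 109  27   3   5   5   3   4   3
   4]
209 [  6   2  32  77 114 114 151 217 242 198 104  18   6   3   4   2   1   1
   4]
210 [  7   4   3  34  66  95 116 170 216 181  98  10   6   2   1   3   6   2
   8]
211 [  4   7   8   6  32  63  82 138 189 192 118  31   4   2   1   3   6   4
   5]
212 [  1   3   1   2  14  30  72 142 187 205 156  68  12   5  13  17   9   2
   3]
213 [  3   3   4   8   1  30  90 170 214 225 189 117  52  29  40  38  18   3
   3]
214 [  3   7   4   4   7  22  95 185 239 240 221 162  92  64  56  39   7   5
   4]
215 [  2   2   1   5  11  11  55 148 226 255 241 194 124  61  29  21   4   7
   4]
216 [  0   1   6   4   4   2  22  93 194 248 246 186 110  45  21  11   2   1
   4]
217 [  3   2   7   1 
[... 1171 characters left out ...]
40  62  89 111 100  66  37  28  29  29]
222 [ 30  30  29  32  47  80 106  95  69  55  36  29  28  29] [ 30  29  29  32  47  83 122 138 110  65  38  28  29  30]
223 [31 30 30 31 43 70 91 78 58 45 32 29 28 28] [ 29  30  29  30  42  71 100 104  77  49  32  29  28  30]
224 [31 29 29 29 34 46 57 49 42 33 28 28 27 29] [29 29 29 29 33 45 55 56 45 34 30 29 29 28]
225 [29 29 28 28 30 37 36 32 35 31 28 28 29 30] [28 29 30 28 30 31 34 33 30 29 28 29 30 32]
226 [29 28 27 29 33 33 28 27 31 34 29 29 31 33] [30 29 29 28 29 29 29 29 29 29 28 30 33 31]
0.081 [ 0.5814 -0.0802  0.0929] [[288.9995 217.1166]]
0.09 [ 0.5844 -0.0797  0.0845] [[290.0204 219.4413]]
0.1 [ 0.5877 -0.0792  0.0751] [[291.1417 221.995 ]]
```

```bash
python3 -c "
from bench import r
o=r.get_obs();print(o['clock'],o['contact_force'],o['gripper_force']);print(r.hand_in())"
```

```text
20.3333 [-0.7216758   0.26318215  1.83663733] 28.885064721107483
the job is handed in; nothing more can be done
None
```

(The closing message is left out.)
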